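# Refit the return spring on the carton stapler

## Task

Thread the loose coil spring, bent wire end first, down over the slanted spring rod of the bench carton stapler until it sits fully home on its seat, then let go. The bent end snags on the two notched brass washers: twist the spring gently until it drops through each notch rather than forcing it, and leave the carton, cup and tape roll where they are.

Things in the scene. Friction and masses are not known exactly. Their poses are not given: they have to be found in the camera images.
- spring_mid (a point): Centre of a loose, stiff steel coil spring (it does not shorten in the hand), standing upright on the bench, bent end down. Outside diameter 36, bore 28, length 56, wire 4 mm, about 90 g. z: along its axis to the plain top end. x: to the side where the lower wire end is bent inward; a yellow stripe runs up the outside on that side.
- spring_foot (a point): Centre of the spring's lower (bent) end, 28 mm below its middle along its axis; same axes. From the +x side the wire end is bent straight in across the bore as a tang: 4 mm thick, flush with the lower end, reaching in to 7.5 mm from the axis.
- spring_rod: Fixed slanted rod. Origin: centre of its round flat seat (38 mm diameter), about 95 mm above the bench. z: up along the rod, leaning 30 degrees from vertical roughly towards the robot; x: square to it on the upper side; y: level. Under the seat a boss 34 mm wide, 25 mm high, on a blue block 70 x 80 mm square to the rod; behind it a grey housing up to 80 mm above the bench.
- rod_tip (a point): Tip of the rod, 68 mm above the seat along it; same axes. The rod is 12 mm in diameter up to 58 mm above the seat, then tapers to 5 mm at the tip.
- washer_up_top (a point): Centre of the upper brass washer's top face, 40 mm above the seat; rod's axes. 24 mm diameter, 4 mm thick (the bore has 2 mm to spare all round). One notch 8 mm wide, down to the rod, lets the tang through; it faces anywhere within 43 degrees either side of the rod's +x, its angle is not reported. It stays put under light contact.
- washer_low_top (a point): Centre of the lower brass washer's top face, 18 mm above the seat; rod's axes. Same size and notch as the upper one, its notch also anywhere within 43 degrees either side of the rod's +x, independent of the upper one and not reported. Below it the tang is free down to the seat.
- carton_mid (a point): Centre of a yellow carton, 50 x 60 x 75 mm tall, standing loose on the bench; to be left alone.
- cup_mid (a point): Centre of a white cup, 68 mm diameter, 85 mm tall, loose on the bench; to be left alone.
- tape_mid (a point): Centre of a red roll of tape lying flat, 92 mm diameter, 48 mm tall, loose on the bench; to be left alone.
- stapler: The fixed carton stapler that carries the rod; origin on the bench straight below the rod's seat; base plate 200 x 105 mm, 12 mm high, from 70 mm in front (towards the robot, -x) to 130 mm behind.
There are look-alikes about, which are no part of the job. What is shaped like the part that bears spring_mid but red is not meant.

How it is judged:
At the end, for the whole second after the job is handed in: The spring sits on the rod past both washers, bent end down: foot within 5 mm of the seat, within 6 mm of the axis each way, axes within 0.15 rad, at rest, released. Carton, cup and tape never moved over 25 mm or tipped; spring never pressed on the stapler above 100 N in all (z of spring_foot in the frame of spring_rod between -0.004 and 0.005 m and x of spring_foot in the frame of spring_rod between -0.006 and 0.006 m and y of spring_foot in the frame of spring_rod between -0.006 and 0.006 m and angle between the z axis of spring_foot and the z axis of spring_rod, either way round below 0.15 rad and z of spring_mid in the frame of spring_rod above 0.015 m and linear speed of spring below 0.02 m/s); the robot touches nothing.
It fails at once if the yellow carton was moved more than 25 mm or tipped (distance of carton_mid from where it was at the start of the episode above 0.025 m or angle between carton_mid's own z axis and vertical above 0.3 rad).
It fails at once if the white cup was moved more than 25 mm or tipped (distance of cup_mid from where it was at the start of the episode above 0.025 m or angle between cup_mid's own z axis and vertical above 0.3 rad).
It fails at once if the tape roll was moved more than 25 mm or tipped (distance of tape_mid from where it was at the start of the episode above 0.025 m or angle between tape_mid's own z axis and vertical above 0.3 rad).
It fails at once if the spring was forced: more than 100 N in all between the spring and the stapler (contact force between spring and stapler above 100 N).
It also fails if it takes over 72 s, if anything falls off the work surface, if the arm or the gripper's body presses on something with over 40 N, if the wrist force passes 120 N, or if a joint passes its speed limit or range.

## Robot

A 6-joint arm with a two-finger parallel gripper is mounted at the origin on the work surface. World frame = base frame: x ahead of the robot, y to its left, z up, the work surface at z = 0. Lengths are in m, angles in rad, forces in N, time in s.
With the tool pointing down it reaches from about 0.25 to 0.8 m from the base axis. Payload 3.9 kg.
Tool frame: the origin (TCP) lies at the very end of the fingers, on their centre line; the grasp point (between the pads) lies 19 mm behind it; z points along the fingers, x is the direction in which the jaws open and shut, and the axes are right-handed (so a half turn about z gives the same grasp; the last joint's range is limited). The gripper opens to 85 mm and grips with 20 to 120 N. Pads are 22 mm wide; open, the fingers measure 114 mm over their backs; the gripper's body (76 mm by 85 mm) begins 54 mm behind the grasp point. The pads swing forward as they close: fully open they stand 13 mm farther back than shut.
Start: joints at [1.213, 0.26, -0.138, 1.173, 0, 1.571], TCP at [0.184, 0.492, 0.231] pointing down, gripper open.
Joint ranges: [-2.78, 2.78], [-0.83, 1.72], [-1.28, 1.37], [-1.9, 2.12], [-1.57, 1.48], [-3.14, 3.14]. Speed limits (rad/s): [2.57, 2.57, 3.14, 3.14, 3.14, 3.14].

## Interface

Orientations are given as a 3x3 rotation matrix whose columns are the frame's x, y, z axes.
In Python, from station import sensors, read_camera, r gives the robot as it stands.
- The arm moves only by the shell command python3 -m creep 'ROWS' [OPENING]. ROWS is JSON, a list of rows, each a list of 6 numbers: the shift along the tool's x, y, z scaled (see below), then the turn, a rotation vector about the tool's x, y, z scaled (see below). In form: [[dx, dy, dz, wx, wy, wz], ...]. A call has 1 to 12 rows; each row is the pose to reach, as a shift and turn from the pose commanded when the call began, along the tool's axes at that moment; what a row does not reach only later rows make up. The controller multiplies each number of a shift by 0.5 m and each number of a turn by pi/2 rad. A row lasts 1/10 s, in which the tool goes at most 50 mm and 8.59 degrees, less where a joint would pass 70% of its speed; a pose out of reach is approached as far as the arm can. A call with a number of a shift or a turn outside -1 to 1 is refused whole. A call with a gripper value outside its range is refused whole. OPENING is the closure, from 0 (fully open) to 1 (shut), set as the call begins (- or left out, the last holds). The fingers move at their own pace and stop on an object; the grip force is fixed at half the most. Time passes only in rows, so rows that repeat a pose let the fingers close. It gives the time, the measured TCP pose, the force and the opening at its end, in the units of the state.
- sensors.get_obs(): the state, without advancing time (a new reading comes with each control period).
- read_camera(name): name is "scene" or "top" or "wrist"; returns a dict with "img" (420x560x3 uint8, red, green, blue), "z_map" (420x560 float32, m along the optical axis (not along the pixel's ray), 0 where there is no reading), "camera_matrix" (3x3 intrinsics, pixels), "D" ([k1, k2, p1, p2, k3] as OpenCV has them; the pictures are not rectified), "R" (3x3) and "t" (3): a world point X has camera coordinates R X + t. Camera axes: x right, y down, z forward; pixel columns grow to the right and rows downward; lengths in m; the calibration is good to about 2 mm. A picture is of the moment at which its call begins.
- r.finish_job(): hands the job in, once; it reports no verdict.
The state is a dict: "time_s": time; "joint_pos": joint angles; "qd": joint speeds; "tau": joint torques, N m; "eef_pos": TCP position; "tcp_rot": TCP orientation; "contact_force": force on the tool from outside, world axes, zero at the start; "ft_torque": the same for the moment, N m; "finger_gap": finger opening in m.
Only numpy, scipy, OpenCV 4.12 (cv2) and the standard library are available. Lean on these libraries where they do the work, as an engineer would, in place of code of your own. Each camera call takes 0.05 s, during which the arm holds its last target. There are 200 camera calls.

## Working session

There is one attempt and no reset: what is moved stays moved. The work goes in short steps, Python scripts to look and compute and a shell command to move; the robot and the scene stay as the last step left them, time stands still between calls to the robot, and variables do not carry over. Pictures are saved under pics/ and viewed, about 8 in all and at most 12, crops included, and the job is handed in when it is done.

```bash
ls; mkdir -p pics
python3 - <<'E'
from station import sensors, read_camera, r
import cv2,numpy as np
o=sensors.get_obs();print({k:np.round(v,3).tolist() for k,v in o.items()})
ims=[]
for n in("scene","top"):
    c=read_camera(n);np.savez('pics/%s.npz'%n,**c);ims.append(c["img"]);print(n,c["camera_matrix"],c["D"],c["R"],c["t"])
cv2.imwrite('pics/a.png',cv2.resize(np.hstack(ims)[:,:,::-1],None,fx=1,fy=1)[:, :560])
cv2.imwrite('pics/b.png',ims[1][:,:,::-1])
E
```

```text
pics
{'time_s': 0.0, 'joint_pos': [1.213, 0.261, -0.139, 1.173, 0.0, 1.571], 'qd': [-0.002, 0.0, -0.001, 0.0, 0.0, 0.001], 'tau': [-0.001, -40.568, 25.392, 0.019, 0.0, -0.0], 'eef_pos': [0.184, 0.491, 0.23], 'tcp_rot': [[0.35, 0.937, -0.001], [0.937, -0.35, -0.002], [-0.002, -0.0, -1.0]], 'contact_force': [0.382, 0.097, 0.213], 'ft_torque': [-0.005, 0.001, -0.001], 'finger_gap': 0.085}
scene [[419.93574456   0.         278.45646105]
 [  0.         419.93574456 207.30508795]
 [  0.           0.           1.        ]] [-0.01868791  0.          0.          0.          0.        ] [[-0.88435167  0.4667298   0.00924261]
 [ 0.26011921  0.50911674 -0.82044997]
 [-0.38763401 -0.72316212 -0.57164362]] [ 0.4734767  -0.03414968  1.21603813]
top [[449.92638607   0.         283.65721308]
 [  0.         449.92638607 213.08549742]
 [  0.           0.           1.        ]] [-0.15205992  0.          0.          0.          0.        ] [[-0.01743588 -0.99961908  0.02139367]
 [-0.98881534  0.01406969 -0.14847983]
 [ 0.14812227 -0.02374327 -0.988684  ]] [1.04536486e-03 5.44735098e-01 1.13260189e+00]
```

View pics/a.png

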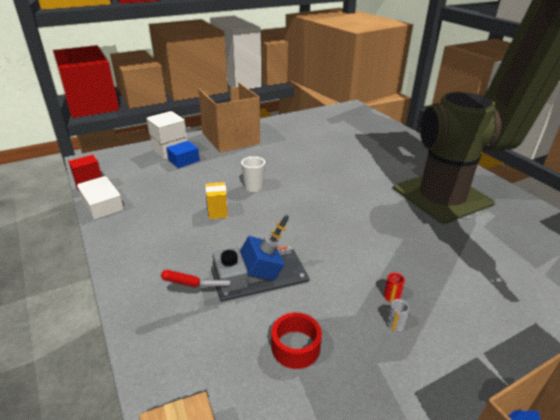

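View pics/b.png

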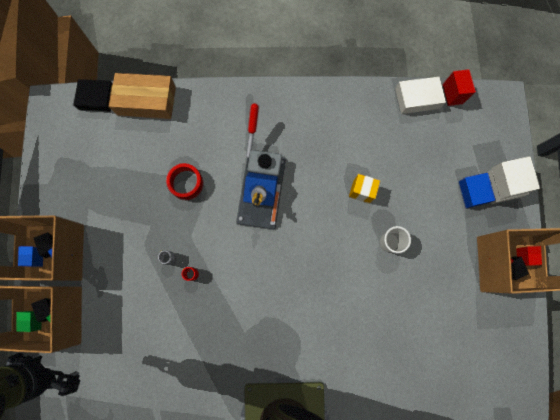

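The scene image shows the steel spring at (398,315), with the red decoy at (395,288) and the rod tip at (286,217). In the top image the spring is at (165,257) and the rod is near (258,197).

```bash
cat > h.py <<'E'
import numpy as np,cv2
def load(n): return dict(np.load('pics/%s.npz'%n))
def cloud(c):
    h,w=c["z_map"].shape
    u,v=np.meshgrid(np.arange(w),np.arange(h))
    p=cv2.undistortPoints(np.stack([u,v],-1).reshape(-1,1,2).astype(np.float64),c["camera_matrix"],c["D"]).reshape(h,w,2)
    z=c["z_map"][...,None].astype(float)
    P=(np.concatenate([p,np.ones((h,w,1))],-1)*z-c["t"])@c["R"]
    P[c["z_map"]==0]=np.nan
    return P
def proj(c,X): return cv2.projectPoints(np.atleast_2d(X).astype(float),cv2.Rodrigues(c["R"])[0],c["t"],c["camera_matrix"],c["D"])[0].reshape(-1,2)
def axisfit(c,mask,P):
    pass
E
python3 - <<'E'
from h import *
np.set_printoptions(precision=4,suppress=True)
for n,(u,v),(a,b) in(("scene",(398,315),(285,225)),("top",(165,257),(258,197))):
    c=load(n);P=cloud(c)
    q=P[v-22:v+22,u-18:u+18].reshape(-1,3);q=q[(q[:,2]>.01)&(q[:,2]<.09)]
    print(n,'spring',len(q),q.min(0),q.max(0),np.median(q,0))
    t=q[q[:,2]>q[:,2].max()-.012];print(' top ring',len(t),t.min(0),t.max(0),(t.min(0)+t.max(0))/2)
    w=P[b-40:b+40,a-35:a+35].reshape(-1,3);w=w[w[:,2]>.1]
    w=w[np.argsort(-w[:,2])];print(' rod',len(w));print(w[:6]);
    for zl in np.arange(.1,.18,.01):
        s=w[(w[:,2]>=zl)&(w[:,2]<zl+.01)]
        if len(s):print(zl.round(3),len(s),s.mean(0),s.min(0),s.max(0))
c1=load("scene");c2=load("top")
big=[]
for c,x0,y0,w,h in((c1,255,205,60,60),(c1,375,270,60,60),(c2,228,170,60,60),(c2,145,230,60,60)):
    big.append(cv2.resize(c["img"][y0:y0+h,x0:x0+w,::-1],(400,300) if 0 else (300,300),interpolation=cv2.INTER_CUBIC))
cv2.imwrite('pics/c.png',np.vstack([np.hstack(big[:2]),np.hstack(big[2:])]))
E
```

```text
scene spring 536 [0.3796 0.2374 0.0102] [0.452  0.3203 0.0565] [0.434  0.3022 0.0352]
 top ring 164 [0.4155 0.2854 0.0445] [0.452  0.3203 0.0565] [0.4338 0.3029 0.0505]
 rod 230
[[0.5511 0.0645 0.1538]
 [0.552  0.062  0.1524]
 [0.5497 0.0664 0.1519]
 [0.5514 0.0651 0.1517]
 [0.553  0.0638 0.1514]
 [0.5525 0.0672 0.1509]]
0.1 58 [0.585  0.0615 0.104 ] [0.5623 0.0429 0.1   ] [0.6004 0.073  0.1097]
0.11 49 [0.577  0.0621 0.1143] [0.5678 0.0487 0.1108] [0.5853 0.0732 0.12  ]
0.12 37 [0.5649 0.0655 0.1257] [0.5527 0.0486 0.1201] [0.5736 0.0738 0.1299]
0.13 46 [0.5663 0.0643 0.134 ] [0.5549 0.0496 0.1306] [0.5752 0.0722 0.1392]
0.14 31 [0.5575 0.0656 0.145 ] [0.5501 0.0579 0.14  ] [0.5639 0.0701 0.1496]
0.15 9 [0.5521 0.065  0.1516] [0.5497 0.062  0.1507] [0.5544 0.0681 0.1538]
top spring 166 [0.3822 0.2524 0.01  ] [0.4514 0.3165 0.0611] [0.433  0.297  0.0454]
 top ring 77 [0.3822 0.2524 0.0496] [0.4514 0.3165 0.0611] [0.4168 0.2844 0.0553]
 rod 138
[[0.5525 0.0646 0.1555]
 [0.5525 0.0623 0.155 ]
 [0.5503 0.06   0.1537]
 [0.5553 0.0624 0.153 ]
 [0.5483 0.0601 0.1514]
 [0.5531 0.0577 0.1514]]
0.1 41 [0.592  0.0544 0.1032] [0.5802 0.0394 0.1002] [0.5998 0.0667 0.11  ]
0.11 24 [0.5788 0.0572 0.1146] [0.5724 0.0467 0.1101] [0.5843 0.0688 0.1194]
0.12 22 [0.562  0.0594 0.127 ] [0.5547 0.0488 0.1234] [0.5727 0.0708 0.1298]
0.13 30 [0.5672 0.0595 0.134 ] [0.5592 0.0487 0.13  ] [0.5735 0.0705 0.1389]
0.14 11 [0.5583 0.0616 0.1456] [0.5513 0.0556 0.1413] [0.5622 0.0674 0.1497]
0.15 10 [0.5535 0.0605 0.1522] [0.5483 0.0577 0.15  ] [0.5582 0.0646 0.1555]
```

View pics/c.png

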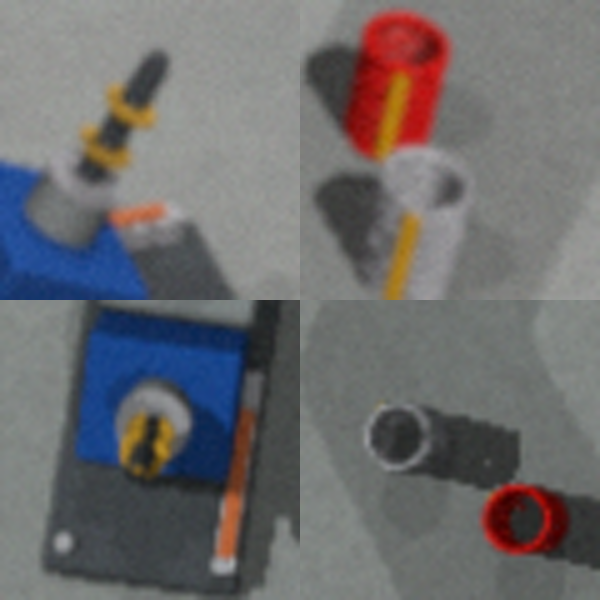

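The crops show the washers with notches opening to the upper (+x) side and the spring stripe towards +x/+y. Next step is to go above the spring with the jaws at azimuth 145°, which stays clear of the red decoy.

```bash
python3 -m creep '[[-0.18,0.6,0.14,0,0,-0.83],[-0.18,0.6,0.14,0,0,-0.83],[-0.18,0.6,0.14,0,0,-0.83],[-0.18,0.6,0.14,0,0,-0.83],[-0.18,0.6,0.14,0,0,-0.83],[-0.18,0.6,0.14,0,0,-0.83],[-0.18,0.6,0.14,0,0,-0.83],[-0.18,0.6,0.14,0,0,-0.83],[-0.18,0.6,0.14,0,0,-0.83],[-0.18,0.6,0.14,0,0,-0.83],[-0.18,0.6,0.14,0,0,-0.83],[-0.18,0.6,0.14,0,0,-0.83]]' 0
python3 - <<'E'
from station import sensors, read_camera
from h import *
np.set_printoptions(precision=4,suppress=True)
print(sensors.get_obs()["eef_pos"],sensors.get_obs()["tcp_rot"],sensors.get_obs()["joint_pos"])
c=read_camera("wrist");np.savez('pics/w1.npz',**c);cv2.imwrite('pics/d.png',c["img"][:,:,::-1])
print(c["camera_matrix"],-c["R"].T@c["t"],c["R"])
E
```

```text
time_s: 1.3
eef_pos: [0.4331, 0.3022, 0.161]
tcp_rot: [[-0.81, 0.586, -0.001], [0.586, 0.81, -0.0], [0.0, -0.001, -1.0]]
contact_force: [0.9, 0.6, -0.6]
finger_gap: 0.0856
[0.4331 0.3022 0.161 ] [[-0.8103  0.5861 -0.0005]
 [ 0.5861  0.8103 -0.0004]
 [ 0.0002 -0.0007 -1.    ]] [ 0.6093  0.3057 -0.2631  1.0027 -0.     -0.3353]
[[309.2772   0.     282.6028]
 [  0.     309.2772 211.5089]
 [  0.       0.       1.    ]] [0.3939 0.2468 0.3032] [[-0.8101  0.5862  0.0007]
 [ 0.5646  0.7799  0.27  ]
 [ 0.1578  0.2191 -0.9629]]
```

View pics/d.png

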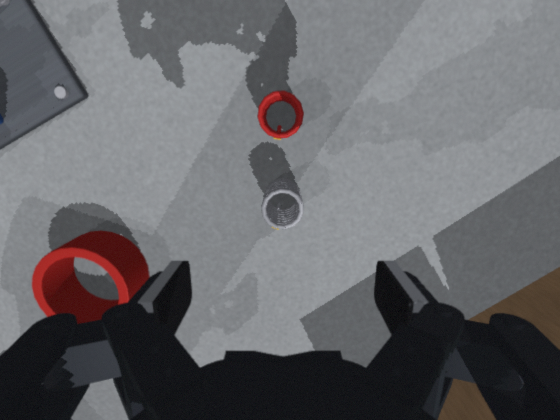

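The wrist view shows the spring ring at (283,210), centred between the fingers, with the decoy at (280,113) and the tape at lower left, clear of the fingers. I'll measure the ring centre and the stripe direction.

Run:
```python
from h import *
np.set_printoptions(precision=4,suppress=True)
c=load('w1');P=cloud(c);h=cv2.cvtColor(c["img"],cv2.COLOR_RGB2HSV)
sub=np.zeros(P.shape[:2],bool);sub[180:245,250:320]=1
m=sub&(P[...,2]>.047)
q=P[m];print(len(q),q.min(0),q.max(0),(q.min(0)+q.max(0))/2,np.median(q[:,2]))
(x,y),rad=cv2.minEnclosingCircle(q[:,:2].astype(np.float32));print('circle',x,y,rad)
y_=sub&(h[...,0]>10)&(h[...,0]<32)&(h[...,1]>70)
print('yellow',y_.sum(),np.argwhere(y_).mean(0),P[y_][:12])
m2=sub&(P[...,2]>.004)&(P[...,2]<.02);qq=P[m2];d=qq[:,:2]-[x,y];k=np.hypot(*d.T)<.016;print('inside low',k.sum(),qq[k].mean(0) if k.any() else 0)
cv2.imwrite('pics/e.png',cv2.resize(c["img"][180:245,250:320,::-1],(700,650)[:2],interpolation=cv2.INTER_CUBIC)[:600])
```

```text
651 [0.416  0.2835 0.047 ] [0.4509 0.3191 0.0568] [0.4335 0.3013 0.0519] 0.054579958165705066
circle 0.4342063069343567 0.3017100393772125 0.018582068383693695
yellow 7 [228.     275.2857] [[0.4504 0.3097 0.0523]
 [0.4496 0.3101 0.0528]
 [0.4495 0.3114 0.0525]
 [0.4476 0.3117 0.0549]
 [0.4472 0.3125 0.0538]
 [0.4482 0.3138 0.0516]
 [0.4471 0.3139 0.0534]]
inside low 153 [0.44   0.3106 0.0126]
```

View pics/e.png

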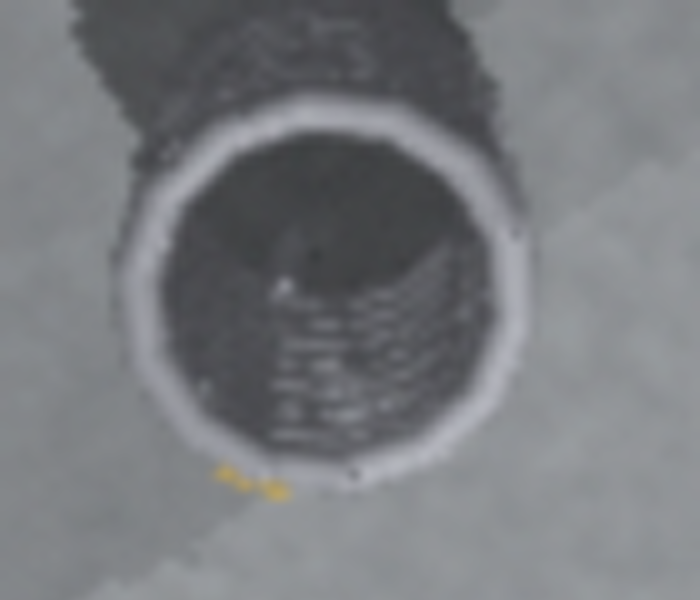

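The stripe, and so the tang, is at azimuth ≈37°, which is +108° about tool z from tool x. The ring centre is (0.434, 0.3015) with its top at about 0.056. Now I'll descend, grip and lift.

```bash
python3 -m creep '[[-0.002,0,0.09,0,0,0],[-0.002,0,0.18,0,0,0],[-0.002,0,0.25,0,0,0],[-0.002,0,0.274,0,0,0],[-0.002,0,0.274,0,0,0],[-0.002,0,0.274,0,0,0]]' 0
python3 -m creep '[[0,0,0,0,0,0],[0,0,0,0,0,0],[0,0,0,0,0,0],[0,0,0,0,0,0],[0,0,0,0,0,0],[0,0,0,0,0,0],[0,0,0,0,0,0],[0,0,0,0,0,0],[0,0,0,0,0,0],[0,0,0,0,0,0]]' 1
python3 -m creep '[[0,0,-0.04,0,0,0],[0,0,-0.12,0,0,0],[0,0,-0.2,0,0,0],[0,0,-0.28,0,0,0],[0,0,-0.36,0,0,0],[0,0,-0.4,0,0,0],[0,0,-0.4,0,0,0],[0,0,-0.4,0,0,0]]'
```

```text
time_s: 1.95
eef_pos: [0.4351, 0.3026, 0.0255]
tcp_rot: [[-0.811, 0.585, 0.002], [0.585, 0.811, 0.001], [-0.001, 0.002, -1.0]]
contact_force: [0.9, 1.4, 0.2]
finger_gap: 0.0856
time_s: 2.95
eef_pos: [0.4348, 0.3022, 0.0256]
tcp_rot: [[-0.811, 0.585, 0.002], [0.585, 0.811, 0.001], [-0.001, 0.002, -1.0]]
contact_force: [-1.9, -0.6, 6.6]
finger_gap: 0.0352
time_s: 3.75
eef_pos: [0.4341, 0.3017, 0.2242]
tcp_rot: [[-0.811, 0.585, 0.0], [0.585, 0.811, 0.0], [-0.0, 0.0, -1.0]]
contact_force: [0.0, 0.2, -0.8]
finger_gap: 0.0353
```

Gripped: gap 35 mm, and the foot is about 25.6 mm beyond the TCP. Next I'll fit the rod axis and work out a viewing pose with the wrist camera looking down the rod.

```bash
cat >> h.py <<'E'
from scipy.spatial.transform import Rotation as Ro
def delta(o,p,R):
    R0=np.array(o["tcp_rot"]);return np.round(R0.T@(np.array(p)-o["eef_pos"])/.5,4),np.round(Ro.from_matrix(R0.T@R).as_rotvec()/(np.pi/2),4)
E
python3 - <<'E'
from h import *
from station import sensors
from scipy.optimize import least_squares
np.set_printoptions(precision=4,suppress=True)
tr=[]
for n,(a,b) in(("scene",(285,225)),("top",(258,197))):
    c=load(n);P=cloud(c);S=np.s_[b-40:b+40,a-35:a+35]
    h=cv2.cvtColor(c["img"],cv2.COLOR_RGB2HSV)[S];w=P[S];
    brass=(h[...,0]>10)&(h[...,0]<35)&(h[...,1]>90)&(w[...,2]>.1)
    dark=(w[...,2]>.118)&(h[...,1]<80)
    blue=(h[...,0]>100)&(h[...,0]<130)&(h[...,1]>120)&(w[...,2]>.05)
    print(n,'brass',brass.sum(),'dark',dark.sum(),'blue',blue.sum())
    # block top plane normal
    q=w[blue]; 
    for _ in range(4):
        m=q.mean(0);nrm=np.linalg.svd(q-m)[2][2];nrm*=np.sign(nrm[2]);d=(q-m)@nrm
        q=q[np.abs(d)<max(.002,1.5*np.std(d))]
    print(' plane n',nrm,len(q),'lean',np.degrees(np.arccos(nrm[2])),'az',np.degrees(np.arctan2(nrm[1],nrm[0])))
    D=w[dark]
    for az in(None,):
        def f(x):
            z=np.array([-.5*np.cos(x[2]),.5*np.sin(x[2]),.866]);p=np.array([x[0],x[1],.13]);v=D-p
            return np.linalg.norm(v-np.outer(v@z,z),axis=1)-np.clip((.154-D[:,2])*.4/.866+.0025,.0025,.006)
        s=least_squares(f,[.565,.062,.17],loss='soft_l1',f_scale=.001)
        x=s.x;z=np.array([-.5*np.cos(x[2]),.5*np.sin(x[2]),.866]);print(' axis at z=.154',np.array([x[0],x[1],.13])+z*.024/.866,'az off deg',np.degrees(x[2]),'rms',np.sqrt(np.mean(f(x)**2)))
az=np.radians(10);zr=np.array([-.5*np.cos(az),.5*np.sin(az),.866]);yr=np.cross(zr,[np.cos(az),-np.sin(az),0]);yr/=np.linalg.norm(yr);xr=np.cross(yr,zr)
print('x,y,z rod',xr,yr,zr)
R=np.stack([np.cross(xr,-zr),xr,-zr],1)
tip=np.array([.552,.063,.154])
print(delta(sensors.get_obs(),tip+.085*xr+.07*zr,R),delta(sensors.get_obs(),tip+.085*xr+.02*zr,R))
E
```

```text
scene brass 98 dark 75 blue 562
 plane n [-0.4485  0.1193  0.8858] 349 lean 27.65314468234643 az 165.1078102131747
 axis at z=.154 [0.5484 0.063  0.154 ] az off deg 6.569773794839054 rms 0.0017556167792830513
top brass 80 dark 17 blue 722
 plane n [-0.4767  0.0819  0.8753] 464 lean 28.923137215849973 az 170.25410288806975
 axis at z=.154 [0.5505 0.0623 0.154 ] az off deg 25.36415276566231 rms 0.0008205631127913891
x,y,z rod [ 0.8528 -0.1504  0.5   ] [0.1736 0.9848 0.    ] [-0.4924  0.0868  0.866 ]
(array([-0.5401, -0.2156, -0.0659]), array([-0.2972, -0.1866,  0.6962])) (array([-0.5851, -0.1938,  0.0207]), array([-0.2972, -0.1866,  0.6962]))
```

```bash
python3 -m creep '[[-0.06,-0.02,-0.007,-0.03,-0.02,0.07],[-0.11,-0.04,-0.013,-0.06,-0.04,0.14],[-0.16,-0.06,-0.02,-0.09,-0.056,0.21],[-0.22,-0.09,-0.026,-0.12,-0.075,0.28],[-0.27,-0.11,-0.033,-0.15,-0.093,0.35],[-0.32,-0.13,-0.04,-0.18,-0.11,0.42],[-0.38,-0.15,-0.046,-0.21,-0.13,0.49],[-0.43,-0.17,-0.053,-0.24,-0.15,0.56],[-0.49,-0.19,-0.06,-0.27,-0.17,0.63],[-0.54,-0.216,-0.066,-0.297,-0.187,0.696],[-0.54,-0.216,-0.066,-0.297,-0.187,0.696],[-0.54,-0.216,-0.066,-0.297,-0.187,0.696]]'
python3 -m creep '[[0,0,0.05,0,0,0],[0,0,0.1,0,0,0],[0,0,0.1,0,0,0],[0,0,0.1,0,0,0]]'
python3 - <<'E'
from station import sensors, read_camera
from h import *
np.set_printoptions(precision=4,suppress=True)
o=sensors.get_obs();print(o["joint_pos"],o["tcp_rot"])
c=read_camera("wrist");np.savez('pics/w2.npz',**c,eef=o["eef_pos"],rot=o["tcp_rot"]);cv2.imwrite('pics/f.png',c["img"][:,:,::-1])
tip=np.array([.552,.063,.154]);print(proj(c,[tip,tip-.028*np.array([-.4924,.0868,.866])]))
E
```

```text
time_s: 4.95
eef_pos: [0.5882, 0.056, 0.2547]
tcp_rot: [[0.173, 0.856, 0.488], [0.985, -0.149, -0.088], [-0.002, 0.496, -0.868]]
contact_force: [-0.2, 0.3, -1.7]
finger_gap: 0.0351
time_s: 5.35
eef_pos: [0.6135, 0.0524, 0.2127]
tcp_rot: [[0.172, 0.855, 0.489], [0.985, -0.148, -0.087], [-0.002, 0.497, -0.868]]
contact_force: [-0.4, -0.1, -0.1]
finger_gap: 0.0351
[ 0.1742  0.1102 -0.5383  0.4286 -0.1716  0.3033] [[ 0.1721  0.8549  0.4894]
 [ 0.9851 -0.1484 -0.0872]
 [-0.0019  0.4971 -0.8677]]
[[282.0055  92.5749]
 [282.1352  97.6099]]
```

View pics/f.png

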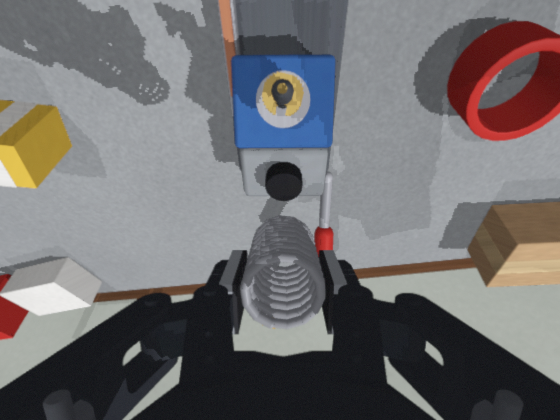

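The wrist view looks nearly down the rod: seat at (283,98), washers in brass, block edges square to the image, and the spring in the fingers at (283,270). I'll enlarge the washers and measure them.

Run:
```python
from h import *
np.set_printoptions(precision=4,suppress=True)
c=load('w2');im=c["img"]
cv2.imwrite('pics/g.png',cv2.resize(im[66:130,250:318,::-1],None,fx=9,fy=9,interpolation=cv2.INTER_CUBIC))
P=cloud(c);S=np.s_[50:160,225:345]
p=P[S].reshape(-1,3);hs=cv2.cvtColor(im,cv2.COLOR_RGB2HSV)[S].reshape(-1,3)
blue=(hs[:,0]>100)&(hs[:,0]<130)&(hs[:,1]>120)
q=p[blue]
for _ in range(6):
    m=q.mean(0);n=np.linalg.svd(q-m)[2][2];n*=np.sign(n[2]);d=(q-m)@n;q=q[np.abs(d)<max(.0015,2*np.std(d))]
print('block normal',n,len(q),np.std(d))
# in approx rod frame
zr=np.array([-.4924,.0868,.866]);xr=np.array([.8528,-.1504,.5]);yr=np.array([.1736,.9848,0]);B=np.stack([xr,yr,zr],1)
tip=np.array([.552,.063,.154]);l=(p-(tip-.068*zr))@B
br=(hs[:,0]>12)&(hs[:,0]<35)&(hs[:,1]>70)
rr=np.hypot(l[:,0],l[:,1])
h,e=np.histogram(l[rr<.035][:,2],np.arange(-.035,.08,.003))
print(list(zip(e.round(3),h)))
for lo,hi,name in((-.006,.006,'seat'),(.03,.05,'up'),(.01,.026,'low'),(.055,.08,'tip')):
    k=(rr<.03)&(l[:,2]>lo)&(l[:,2]<hi);a=l[k]
    if k.sum()>3:print(name,k.sum(),'med z',np.median(a[:,2]),'min',a.min(0),'max',a.max(0),'mid',(a.min(0)+a.max(0))/2)
```

```text
Traceback (most recent call last):
numpy.linalg.LinAlgError: SVD did not converge
```

View pics/g.png

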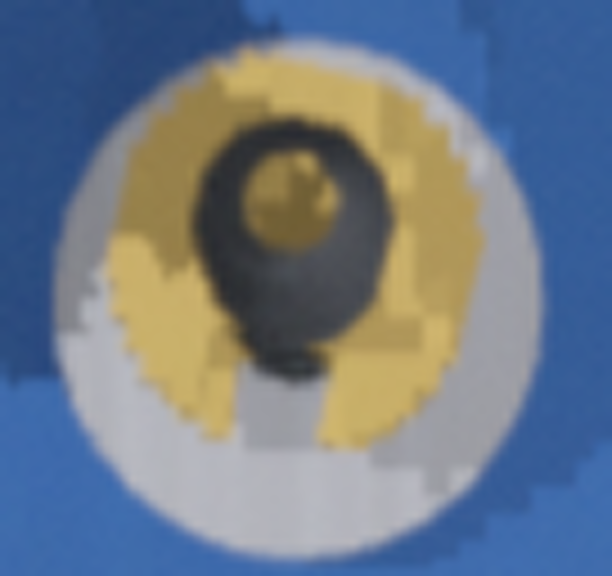

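The crop shows the notch opening at the bottom (+x side), with the seat visible through both washers at (280,410). The overlap is about 87 px wide against a notch of about 118 px, so the two notch angles are close. I'll separate the washers with depth.

Run:
```python
from h import *
np.set_printoptions(precision=4,suppress=True,linewidth=180)
c=load('w2');im=c["img"]
P=cloud(c);S=np.s_[50:160,225:345]
p=P[S].reshape(-1,3);hs=cv2.cvtColor(im,cv2.COLOR_RGB2HSV)[S].reshape(-1,3);g=np.isfinite(p[:,0]);p=p[g];hs=hs[g]
print('nan',(~g).sum())
q=p[(hs[:,0]>100)&(hs[:,0]<130)&(hs[:,1]>120)]
for _ in range(6):
    m=np.median(q,0);n=np.linalg.svd(q-q.mean(0))[2][2];n*=np.sign(n[2]);d=(q-m)@n;q=q[np.abs(d)<.003]
print('block normal',n,len(q))
zr=np.array([-.4924,.0868,.866]);xr=np.array([.8528,-.1504,.5]);yr=np.array([.1736,.9848,0]);B=np.stack([xr,yr,zr],1)
tip=np.array([.552,.063,.154]);l=(p-(tip-.068*zr))@B
rr=np.hypot(l[:,0],l[:,1])
for lo,hi,name in((-.007,.007,'seat'),(.033,.047,'up'),(.012,.026,'low'),(.058,.08,'tip')):
    k=(rr<.03)&(l[:,2]>lo)&(l[:,2]<hi);a=l[k]
    if k.sum()>3:print(name,k.sum(),'med z',np.median(a[:,2]),'min',np.percentile(a,2,0),'max',np.percentile(a,98,0))
# image map of heights (mm above seat) around rod
Z=((P-(tip-.068*zr))@zr*1000)[66:124:2,258:312:2]
for row in Z: print(' '.join('%3s'%('.' if not np.isfinite(v) else int(v)) for v in row))
```

```text
nan 65
block normal [-0.4915  0.0828  0.8669] 6675
seat 1056 med z 0.0004715132528677923 min [-0.0194 -0.0177 -0.0009] max [0.0159 0.018  0.0019]
up 898 med z 0.04042752471210914 min [-0.0126 -0.011   0.0388] max [0.008  0.0109 0.0421]
low 63 med z 0.018412866317408245 min [ 0.0017 -0.0089  0.0135] max [0.009  0.0085 0.0239]
tip 345 med z 0.06252270783771709 min [-0.0073 -0.0052  0.0584] max [0.0033 0.0051 0.0683]
-25 -24 -24 -24 -24 -24 -24 -24 -23 -24 -24 -25 -25 -24 -24 -23 -24 -24 -24 -25 -25 -24 -24 -24 -25 -24 -23
-25 -24 -25 -22 -24 -24 -25 -24 -25 -25 -24 -24 -24 -24 -25 -23 -25 -24 -24 -25 -23 -25 -24 -24 -23 -23 -23
-24 -24 -23 -23 -24 -24 -24 -24 -24 -24 -25 -24 -24 -25 -23 -23 -24 -23 -23 -23 -23 -23 -25 -23 -23 -23 -23
-25 -24 -23 -25 -25 -24 -24 -24 -24   0   0  40   0   0   0   0   1 -24 -24 -25 -24 -25 -23 -23 -24 -24 -24
-23 -24 -25 -24 -24 -25 -23   1  40  40  39  41  40  38  40  39   1   0   1 -23 -22 -25 -23 -24 -24 -24 -24
-25 -24 -25 -26 -23   0  41  39  39  41  40  41  39  40  41  40  40  39   1   0   0 -24 -24 -24 -24 -23 -23
-26 -24 -23   0   0  40  40  40  4
[... 1749 characters left out ...]
  41  40  40  39  42  18   0   1   0   0   0 -25 -24
-25   0   0   0   0   1  17  18  18   1   0   0   0   0  40  39  40  40  39   1   0   0   0   0   1 -23 -24
-23   0   1   0   0   0   0   0  17   0   0   0   0   1  40  39  37   0   0   0   0   0   0   0 -23 -24 -24
-24 -24   0   0   0   1   0   0   0   0   0   0   0   0   1   1   1   0   1   1   0   0  -1   0 -26 -24 -25
-24 -24 -24   0   0   0   0   1   1   0   1   0   0   0   1   0   0   1   0   0   0   1   0 -22 -25 -23 -24
-24 -25 -25 -24   1   0   0   0   0   0   1   0   0   0   0   0   0   1   0   0   0   0 -24 -24 -26 -23 -23
-24 -24 -25 -24 -24   0   1   0   0   0   0   0   0   0   0   1   0   0   1   1   1 -25 -24 -25 -23 -23 -23
```

Heights agree (0/18/40/68 mm), so the rod frame is good. Now the centre and both notch angles from ray-plane intersections.

Run:
```python
from h import *
np.set_printoptions(precision=4,suppress=True,linewidth=180)
c=load('w2')
P=cloud(c);zr=np.array([-.4924,.0868,.866]);xr=np.array([.8528,-.1504,.5]);yr=np.array([.1736,.9848,0]);B=np.stack([xr,yr,zr],1)
o0=np.array([.552,.063,.154])-.068*zr
l=(P[60:135,245:325].reshape(-1,3)-o0)@B;l=l[np.isfinite(l[:,0])]
C=(-c["R"].T@c["t"]-o0)@B
def at(a,h): s=(h-C[2])/(a[:,2]-C[2]);return (C+(a-C)*s[:,None])[:,:2]
def circ(q): 
    return cv2.minEnclosingCircle(q.astype(np.float32))
z=l[:,2]
s=at(l[(np.abs(z)<.004)],0);cs=circ(s[np.hypot(*s.T)<.022]);print('seat',cs)
u=at(l[np.abs(z-.04)<.004],.04);u=u[np.hypot(*u.T)<.02];cu=circ(u);print('up',cu)
# convention: angle about rod +z from +x
ctr=np.array(cs[0])*.5+np.array(cu[0])*.5
for name,h,c0 in(('up',.04,cu[0]),('low',.018,ctr)):
    k=z<h+.003;a=at(l[k],h)-c0;zz=z[k];r=np.hypot(*a.T);an=np.degrees(np.arctan2(a[:,1],a[:,0]))
    for r0,r1 in((.007,.009),(.009,.0112)):
        m=(r>r0)&(r<r1);b=zz[m]>h-.004;A=an[m];o=np.argsort(A);A=A[o];b=b[o];w=np.abs(A)<80
        print(name,r0,' '.join('%d%s'%(t,'#' if f else '_') for t,f in zip(A[w],b[w])))
```

```text
seat ((-0.002309246687218547, 0.00020866654813289642), 0.01912468485534191)
up ((-0.0020711198449134827, 4.070952127221972e-05), 0.012591639533638954)
up 0.007 -78# -77# -77# -76# -74# -73# -71# -70# -69# -68# -67# -66# -66# -64# -62# -62# -60# -59# -58# -57# -56# -55# -54# -52# -52# -49# -49# -46# -46# -46# -43# -43# -41# -41_ -40_ -38_ -37_ -35_ -34_ -33_ -32_ -30_ -30_ -28_ -28_ -26_ -24_ -24_ -22_ -21_ -20_ -19_ -18_ -17_ -16_ -14_ -13_ -12_ -9_ -9_ -8_ -5_ -5_ -4_ -4_ 0_ 0_ 0_ 0_ 3_ 3_ 3_ 3_ 6_ 7_ 7_ 8_ 11_ 11_ 12_ 14# 15_ 17_ 18_ 18# 19# 21# 22# 23# 25# 26# 26# 28# 28# 30# 32# 32# 34# 35# 36# 37# 39# 39# 40# 42# 42# 45# 45# 45# 48# 48# 50# 51# 51# 53# 54# 55# 56# 57# 58# 60# 61# 62# 63# 63# 65# 67# 67# 69# 70# 71# 72# 74# 75# 75# 76# 77# 78#
up 0.009 -79# -77# -76# -76# -75# -74# -74# -73# -72# -72# -71# -70# -68# -68# -67# -65# -65# -64# -64# -63# -62# -61# -61# -60# -59# -58# -57# -56# -55# -55# -53# -53# -52# -51# -51# -50# -49# -48# -48# -46# -46# -44# -44# -44# -42# -41# -40# -39# -39# -37# -36_ -36# -34_ -33_ -32_ -31_ -31_ -29_ -29_ -28_ -26_ -26_ -25_ -25_ -23_ -23_ -22
[... 202 characters left out ...]
 22# 24# 24# 25# 25# 27# 28# 28# 30# 30# 31# 31# 32# 33# 34# 35# 36# 37# 38# 38# 39# 41# 41# 43# 43# 43# 45# 45# 48# 48# 48# 50# 50# 52# 52# 53# 54# 55# 56# 57# 57# 58# 59# 60# 61# 62# 62# 64# 65# 65# 66# 68# 68# 69# 69# 70# 71# 71# 72# 73# 74# 76# 76# 77# 78# 79# 79#
low 0.007 -51# -48# -47# -44# -44# -41# -41# -38# -38# -35# -34_ -33# -31_ -29_ -29_ -27_ -25_ -23_ -22_ -21_ -19_ -18_ -16_ -15_ -14_ -11_ -11_ -10_ -7_ -6_ -5_ -1_ -1_ -1_ 2_ 2_ 3_ 7_ 8_ 11_ 12_ 12_ 19_
low 0.009 -42# -40# -39# -38# -37# -36# -35# -34# -32# -31# -30# -29# -27# -27_ -26# -25_ -24_ -22_ -22_ -20_ -19_ -18_ -18_ -17_ -16_ -15_ -13_ -12_ -11_ -9_ -8_ -8_ -5_ -5_ -4_ -4_ -1_ -1_ -1_ -1_ 2_ 2_ 2_ 2_ 5_ 5_ 6_ 6_ 10_
```

Upper notch ≈ −13°, lower ≈ −4°, and the rod centre is 2.2 mm toward −x from my assumption. I'll check the spring's position in the hand with the same camera, refine the tang angle, and compute the approach.

Run:
```python
from h import *
from station import sensors
from scipy.optimize import least_squares
np.set_printoptions(precision=4,suppress=True,linewidth=180)
c=load('w1')
p=cv2.undistortPoints(np.array([[[278.5,209.]]]),c["camera_matrix"],c["D"])[0,0];d=c["R"].T@np.array([*p,1]);C=-c["R"].T@c["t"]
X=C+d*(.004-C[2])/d[2];v=X-[.4342,.3015,0];print('tang end',X,np.hypot(*v[:2]),np.degrees(np.arctan2(v[1],v[0])))
c=load('w2');P=cloud(c);T=c["rot"];l=(P[205:335,235:330].reshape(-1,3)-c["eef"])@T;l=l[np.isfinite(l[:,0])]
# tool frame: spring outer wall facing camera (-y side), z from -31..25
k=(np.abs(l[:,0])<.02)&(l[:,1]<-.003)&(l[:,1]>-.025)&(l[:,2]>-.02)&(l[:,2]<.024);q=l[k]
def f(x): return np.hypot(q[:,0]-x[0]-x[2]*q[:,2],q[:,1]-x[1]-x[3]*q[:,2])-.018
s=least_squares(f,[0,0,0,0],loss='soft_l1',f_scale=.0007);print('spring axis in tool x0,y0,slopes',s.x,k.sum(),np.sqrt(np.mean(s.fun**2)))
w=l[(np.abs(l[:,0])<.025)&(np.abs(l[:,1])<.025)];print('z range',np.percentile(w[:,2],[1,99]))
zr=np.array([-.4924,.0868,.866]);xr=np.array([.8528,-.1504,.5]);yr=np.array([.1736,.9848,0])
o=np.array([.552,.063,.154])-.068*zr-.0022*xr+.0001*yr
np.savez('rod.npz',o=o,B=np.stack([xr,yr,zr],1));print('seat',o)
```

```text
tang end [0.4447 0.3103 0.004 ] 0.013739830838013348 40.00106691152801
spring axis in tool x0,y0,slopes [ 0.0002 -0.0006  0.0023 -0.004 ] 2305 0.0010247012852574282
z range [-0.0377  0.0234]
seat [0.5836 0.0575 0.094 ]
```

```bash
cat >> h.py <<'E'
def goal(foot,psi):
    D=np.load('rod.npz');o,B=D['o'],D['B'];a=np.radians(psi+106)
    X=B@[np.cos(a),np.sin(a),0];Z=-B[:,2];R=np.stack([X,np.cross(Z,X),Z],1)
    return o+B[:,2]*(foot+.0256)-R@[.0003,-.0007,0],R
def state(o):
    D=np.load('rod.npz');B=D['B'];R=np.array(o["tcp_rot"])
    f=B.T@(o["eef_pos"]+R@[.0003,-.0007,.0256]-D['o']);x=B.T@R[:,0]
    print('foot in rod mm',np.round(f*1000,1),'tang deg',round(np.degrees(np.arctan2(x[1],x[0]))-106,1),'tilt',np.round(B.T@R[:,2],3),'F rod',np.round(B.T@np.array(o["contact_force"]),1),'Tq',np.round(B.T@np.array(o["ft_torque"]),2),'t',o["time_s"])
E
python3 -c "
from h import *;from station import sensors;o=sensors.get_obs();state(o);print(delta(o,*goal(.085,-9)))"
```

```text
foot in rod mm [86.   0.7 62.8] tang deg -15.9 tilt [-0.001 -0.    -1.   ] F rod [-0.8  0.9 -1. ] Tq [0.03 0.51 0.04] t 5.4
(array([-0.0009, -0.1721, -0.0442]), array([-0.0008,  0.0001, -0.0766]))
```

```bash
python3 -m creep '[[0,0,-0.044,0,0,0],[0,-0.03,-0.044,0,0,-0.03],[0,-0.09,-0.044,-0.001,0,-0.077],[-0.001,-0.15,-0.044,-0.001,0,-0.077],[-0.001,-0.172,-0.044,-0.001,0,-0.077],[-0.001,-0.172,-0.044,-0.001,0,-0.077],[-0.001,-0.172,-0.044,-0.001,0,-0.077],[-0.001,-0.172,-0.044,-0.001,0,-0.077]]'
python3 - <<'E'
from h import *
from station import sensors,read_camera
o=sensors.get_obs();state(o);print(delta(o,*goal(.060,-9)))
c=read_camera("wrist");c2=read_camera("scene")
a=cv2.resize(c["img"][140:340,180:390,::-1],(420,400));b=cv2.resize(c2["img"][180:260,245:325,::-1],(380,400)[::1],interpolation=cv2.INTER_CUBIC)
cv2.imwrite('pics/i.png',np.hstack([a,b]))
E
```

```text
time_s: 6.2
eef_pos: [0.5328, 0.0666, 0.1921]
tcp_rot: [[0.07, 0.865, 0.497], [0.996, -0.03, -0.087], [-0.06, 0.501, -0.863]]
contact_force: [0.7, 0.0, -0.1]
finger_gap: 0.0349
foot in rod mm [ 3.7  0.3 85.2] tang deg -9.1 tilt [ 0.005  0.001 -1.   ] F rod [ 0.6  0.2 -0.4] Tq [-0.03  0.49  0.03] t 6.2
(array([ 0.0002, -0.0074,  0.0504]), array([ 0.0033,  0.    , -0.001 ]))
```

View pics/i.png

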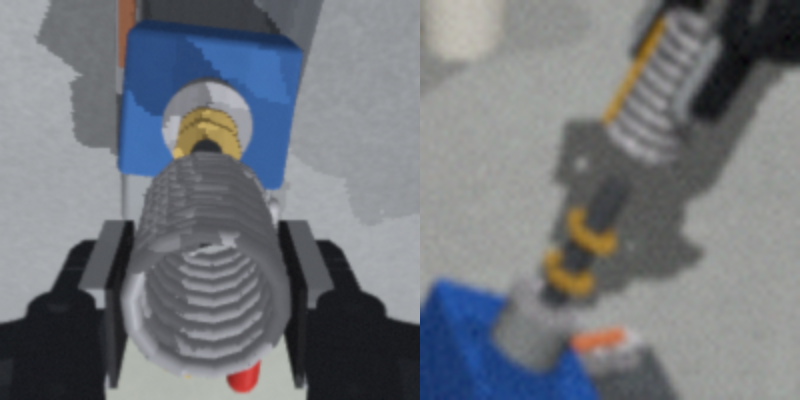

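The spring lines up with the rod in both views. The measured foot is still 3.7 mm off in x, so I'll let it settle and re-check before lowering.

```bash
cat > s.py <<'E'
from h import *
from station import sensors
import sys
o=sensors.get_obs();state(o)
if len(sys.argv)>1:print(*delta(o,*goal(float(sys.argv[1]),float(sys.argv[2]))))
E
python3 -m creep '[[0,0,0,0,0,0],[0,0,0,0,0,0],[0,0,0,0,0,0],[0,0,0,0,0,0]]' >/dev/null; python3 s.py .075 -9
```

```text
foot in rod mm [ 0.5 -0.6 84.5] tang deg -9.0 tilt [ 0.001 -0.001 -1.   ] F rod [-1.2 -0.2 -0.4] Tq [0.06 0.54 0.03] t 6.7
[ 0.0013 -0.0009  0.0191] [ 0.0008  0.0006 -0.0004]
```

```bash
python3 -m creep '[[0.001,-0.001,0.01,0,0,0],[0.001,-0.001,0.02,0,0,0],[0.001,-0.001,0.028,0,0,0],[0.001,-0.001,0.036,0,0,0],[0.001,-0.001,0.044,0,0,0],[0.001,-0.001,0.052,0,0,0],[0.001,-0.001,0.06,0,0,0],[0.001,-0.001,0.068,0,0,0],[0.001,-0.001,0.074,0,0,0],[0.001,-0.001,0.074,0,0,0],[0.001,-0.001,0.074,0,0,0],[0.001,-0.001,0.074,0,0,0]]' >/dev/null; python3 s.py .037 -10
```

```text
foot in rod mm [ 0.2 -0.1 47.7] tang deg -9.0 tilt [ 0.002 -0.001 -1.   ] F rod [-0.4 -0.4 -0.9] Tq [0.   0.5  0.01] t 7.9
[ 0.0001 -0.0002  0.0214] [0.001  0.0005 0.0107]
```

```bash
python3 -m creep '[[0,0,0.003,0,0,0.015],[0,0,0.006,0,0,0.025],[0,0,0.009,0,0,0.025],[0,0,0.012,0,0,0.025],[0,0,0.015,0,0,0.025],[0,0,0.017,0,0,0.025],[0,0,0.019,0,0,0.025],[0,0,0.021,0,0,0.025],[0,0,0.021,0,0,0.025],[0,0,0.021,0,0,0.025],[0,0,0.021,0,0,0.025]]' >/dev/null; python3 s.py .026 -7
```

```text
foot in rod mm [ 0.1 -0.1 37.1] tang deg -11.3 tilt [ 0.001 -0.001 -1.   ] F rod [ 0.1 -0.8 -0.8] Tq [-0.01  0.58  0.01] t 9.0
[ 0.0002 -0.0001  0.0222] [ 0.0009  0.0005 -0.0476]
```

The tang is in the upper notch with no force. I'll continue to 26 mm, then twist to −5° and go on to the lower washer.

```bash
python3 -m creep '[[0,0,0.004,0,0,0],[0,0,0.008,0,0,0],[0,0,0.012,0,0,0],[0,0,0.016,0,0,0],[0,0,0.02,0,0,0],[0,0,0.022,0,0,0],[0,0,0.022,0,0,-0.03],[0,0,0.022,0,0,-0.065],[0,0,0.022,0,0,-0.065],[0,0,0.022,0,0,-0.065],[0,0,0.022,0,0,-0.065]]' >/dev/null; python3 s.py .014 -5
python3 -m creep '[[0,0,0.004,0,0,0],[0,0,0.008,0,0,0],[0,0,0.012,0,0,0],[0,0,0.015,0,0,0],[0,0,0.018,0,0,0],[0,0,0.02,0,0,0],[0,0,0.022,0,0,0],[0,0,0.022,0,0,0],[0,0,0.022,0,0,0]]' >/dev/null; python3 s.py .001 -5
```

```text
foot in rod mm [ 0.1 -0.2 26.1] tang deg -5.5 tilt [ 0.001 -0.001 -1.   ] F rod [-0.2 -0.2 -0.6] Tq [-0.01  0.52 -0.05] t 10.1
[0.0004 0.     0.0242] [ 0.0008  0.0006 -0.0053]
foot in rod mm [ 0.1 -0.2 15.1] tang deg -5.4 tilt [ 0.001 -0.001 -1.   ] F rod [-0.9  0.3 -1.3] Tq [-0.01  0.5   0.02] t 11.0
[ 0.0004 -0.      0.0282] [ 0.0008  0.0006 -0.0049]
```

Both notches are passed without load. Now down to the seat, slowly at the end.

```bash
python3 -m creep '[[0,0,0.004,0,0,0],[0,0,0.008,0,0,0],[0,0,0.012,0,0,0],[0,0,0.016,0,0,0],[0,0,0.019,0,0,0],[0,0,0.022,0,0,0],[0,0,0.025,0,0,0],[0,0,0.025,0,0,0],[0,0,0.025,0,0,0],[0,0,0.025,0,0,0]]' >/dev/null; python3 s.py 0 -5
python3 -m creep '[[0,0,0.001,0,0,0],[0,0,0.002,0,0,0],[0,0,0.003,0,0,0],[0,0,0.003,0,0,0],[0,0,0.003,0,0,0]]' >/dev/null; python3 s.py 0 -5
```

```text
foot in rod mm [ 0.1 -0.2  2.6] tang deg -5.4 tilt [ 0.001 -0.001 -1.   ] F rod [-0.2  0.5 -0.2] Tq [-0.01  0.53  0.05] t 12.0
[ 0.0003 -0.0001  0.0053] [ 0.0008  0.0006 -0.0048]
foot in rod mm [ 0.1 -0.2  1.4] tang deg -5.4 tilt [ 0.002 -0.001 -1.   ] F rod [-1.2  0.2  5.8] Tq [-0.06  0.68 -0.04] t 12.5
[ 0.0004 -0.0001  0.0027] [ 0.0009  0.0006 -0.0048]
```

Seat contact is confirmed (5.8 N at 1.4 mm). I'll press slightly, release and check.

```bash
python3 -m creep '[[0,0,0.001,0,0,0],[0,0,0.001,0,0,0],[0,0,0.001,0,0,0]]' >/dev/null; python3 s.py
python3 -m creep '[[0,0,0,0,0,0],[0,0,0,0,0,0],[0,0,0,0,0,0],[0,0,0,0,0,0],[0,0,0,0,0,0],[0,0,0,0,0,0],[0,0,0,0,0,0],[0,0,0,0,0,0]]' 0
python3 -m creep '[[0,0,-0.02,0,0,0],[0,0,-0.06,0,0,0],[0,0,-0.1,0,0,0],[0,0,-0.15,0,0,0],[0,0,-0.2,0,0,0],[0,-0.04,-0.25,0,0,0],[0,-0.08,-0.25,0,0,0],[0,-0.08,-0.25,0,0,0],[0,-0.08,-0.25,0,0,0],[0,-0.08,-0.25,0,0,0]]' 0
python3 - <<'E'
from h import *
from station import read_camera
np.set_printoptions(precision=4,suppress=True)
c=read_camera("scene");w=read_camera("wrist");np.savez('pics/w3.npz',**w)
cv2.imwrite('pics/j.png',np.hstack([cv2.resize(c["img"][180:300,205:325,::-1],(400,400)),cv2.resize(w["img"][:, 70:490,::-1],(400,400))]))
D=np.load('rod.npz');l=(cloud(w).reshape(-1,3)-D['o'])@D['B'];l=l[np.isfinite(l[:,0])]
k=(np.hypot(l[:,0],l[:,1])<.023)&(l[:,2]>.046)&(l[:,2]<.062)&(np.hypot(l[:,0],l[:,1])>.011);q=l[k]
print('top ring',k.sum(),q.min(0),q.max(0),np.percentile(q[:,2],[50,90,98]),cv2.minEnclosingCircle(q[:,:2].astype(np.float32)))
E
```

```text
foot in rod mm [ 0.2 -0.2  1.3] tang deg -5.4 tilt [ 0.002 -0.    -1.   ] F rod [-1.8 -0.7 12.7] Tq [-0.13  0.87  0.04] t 12.8
time_s: 13.6
eef_pos: [0.5714, 0.0593, 0.1171]
tcp_rot: [[0.015, 0.87, 0.494], [0.996, 0.033, -0.088], [-0.092, 0.493, -0.865]]
contact_force: [-0.2, 0.4, -0.0]
finger_gap: 0.0855
time_s: 14.6
eef_pos: [0.4761, 0.0692, 0.2063]
tcp_rot: [[0.015, 0.869, 0.495], [0.996, 0.032, -0.087], [-0.092, 0.494, -0.865]]
contact_force: [0.3, -0.3, 0.0]
finger_gap: 0.0853
top ring 742 [-0.0192 -0.0187  0.046 ] [0.0176 0.0167 0.058 ] [0.0553 0.0565 0.0571] ((-0.0009218946797773242, -0.000767624587751925), 0.01867307536303997)
```

View pics/j.png

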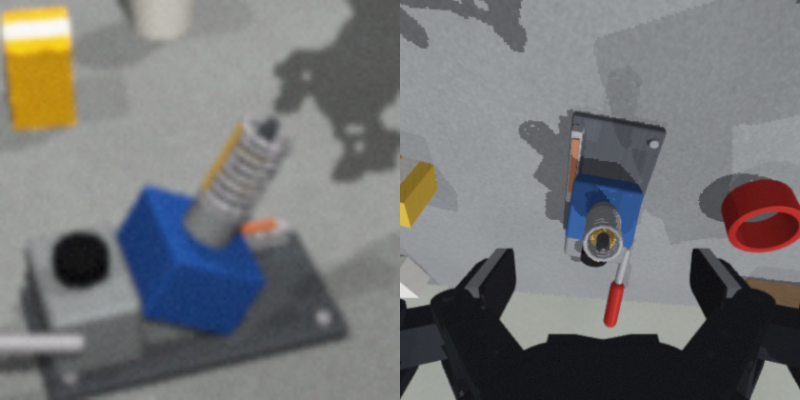

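The spring is fully home: its top ring is about 56 mm above the seat, it is centred within about 1 mm, and the gripper is clear.

```bash
python3 -c "
from station import r
print(r.finish_job())"
```

```text
the job is handed in; nothing more can be done
None
```

The steel spring is threaded bent end first over the rod, sitting on its seat and released. I handed the job in at about 15 s of the 72 s allowed; it reports no verdict.

- **Threading:** The wrist camera's depth image put the notches at about −13° (upper) and −4° (lower). I set the tang (the bent wire end) to about −11° for the upper and −5° for the lower, and it dropped through both with under 2 N of force.
- **Seating:** The spring touched the seat at about 6 N, and the final press read 12.7 N.
- **Last checks:** After release, the spring's top ring was about 56 mm above the seat, matching its length. It was centred within about 1 mm of the axis. The open gripper was well clear, with about 0 N of contact.
- **Small disagreement:** The arm's own reading put the foot 1.3 mm above the seat at contact. That is within the 2 mm calibration error.
- **Other items:** The arm never went near the carton, cup or tape roll. I did not re-measure their positions at the end.

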